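Hold the pepper mill over the dressing tumbler

ROBOT

A 6-joint arm with a two-finger parallel gripper is mounted at the origin on a cart in front of the work surface, level with it; the furniture and walls round the work are solid. World frame = base frame: x ahead of the robot, y to its left, z up, the work surface at z = 0. Lengths are in mm, angles in rad, forces in N, time in s.
With the tool pointing down it reaches from about 250 to 850 mm from the base axis. Payload 12.5 kg.
Tool frame: the origin (TCP) lies on the centre line of the jaws, within the pads' length; the fingertips stand 19 mm ahead of it and the grasp point (between the pads) is the TCP; z points along the fingers, y is the line along which they close (so a half turn about z gives the same grasp; the last joint's range is limited). The gripper opens to 93 mm and grips with 3 to 60 N. Pads are 15 mm wide; open, the fingers measure 128 mm over their backs; the gripper's body (75 mm by 188 mm) begins 65 mm behind the grasp point.
Start: joints at [-1.194, 0.351, 1.652, -0, 1.139, -0.085], TCP at [245.074, -492.365, 209.933] pointing down, gripper open.
Joint ranges: [-2.75, 2.75], [-0.79, 2.1], [0.01, 2.65], [-1.57, 4.71], [0.07, 3.14], [-2.87, 2.87]. Speed limits (rad/s): [2.22, 2.22, 2.79, 3.14, 3.14, 3.14].

INTERFACE

Orientations are given as a rotation vector (axis times angle).
In Python, from cell import manip, imaging, monitor, job gives the robot as it stands (manip), with the cameras (imaging), the readings (monitor) and the job (job).
- The arm moves only by the tool drive_effector, called after "Emit:" as name(argument=value, ...), one argument or row to a line, values as JSON. Schema: {"type":"object","properties":{"rows":{"type":"array","items":{"type":"array","prefixItems":[{"type":"number"},{"type":"array","items":{"type":"number"},"minItems":3,"maxItems":3},{"type":"number"}],"minItems":3,"maxItems":3},"minItems":1,"maxItems":5},"only":{"type":"string"},"quiet":{"type":"boolean"},"lines":{"type":"string"}},"required":["rows"],"additionalProperties":false}. rows is a list of rows, 1 to 5 of them, each written [opening, [dx, dy, dz], turn]: the finger opening in mm, then dx, dy, dz in a scale on which 1.0 is 300 mm, then a turn about the tool's z in a scale on which 1.0 is 180 degrees; each row is the pose to reach, as a shift and turn from the pose commanded when the call began, along the tool's axes at that moment; what a row does not reach only later rows make up. A row lasts 1/8 s, in which the tool goes at most 62.5 mm and 0.188 rad, less where a joint would pass 70% of its speed; a pose out of reach is approached as far as the arm can. The fingers move at their own pace and stop on an object; the grip force is fixed at half the most. Time passes only in rows, so rows that do not move let the fingers close. The tool returns the time, the measured TCP pose, the force, the opening and the grip force at its end. only (a regular expression) keeps the lines of the reply that match it, lines (a string "A,B") keeps lines A to B, and quiet returns only ok. Shift and turn numbers lie between -1 and 1, and a call with a number outside is refused. Input that does not fit is refused with a message, and nothing moves.
- monitor.read_state(): the state, without advancing time (a new reading comes with each control period).
- imaging.capture(name): name is "side" or "top" or "wrist"; returns a dict with "frame" (420x560x3 uint8, blue, green, red), "K" (3x3 intrinsics, pixels), "pose" (4x4, takes a point from camera to world coordinates); the wrist camera has in their place "T_tool_cam" (4x4, takes a point from camera to tool coordinates, whose origin is the TCP and whose axes are the flange's). Camera axes: x right, y down, z forward; pixel columns grow to the right and rows downward; lengths in mm; the calibration is good to about 2 mm. The wrist camera is an equidistant fisheye: a pixel r from the principal point sees the ray r / f radians off the axis. A picture is of the moment at which its call begins: read the wrist's pose just before it. There is no depth.
- job.sign_off(): hands the job in; it is judged then, once.
The state is a dict: "clock": time; "joints": joint angles; "joint_velocities": joint speeds; "joint_efforts": joint torques, N m; "eef_pos": TCP position; "ee_rot": TCP orientation; "contact_force": force on the tool from outside, world axes, zero at the start; "torque": the same for the moment, N m; "gripper_width": finger opening in mm; "grip_force": force on a finger pad.
Only numpy, scipy, OpenCV 4.12 (cv2) and the standard library are available. Lean on these libraries where they do the work, as an engineer would, in place of code of your own. Each camera call takes 0.05 s, during which the arm holds its last target. There are 200 camera calls.

TASK

I am mixing a salad dressing: pick up the pepper mill by its head, carry it over the tops of the row of jars and hold it upright and centred over the empty tumbler, its foot about a finger's breadth (15 to 20 mm) above the rim and not touching the glass, so that I can grind into it. Finish there, still holding the mill steady; do not let go or put it down. Leave the tumbler, the jars and the other things where they stand, and touch neither glass nor jars with the mill.

Things in the scene. Friction and masses are not known exactly. Their poses are not given: they have to be found in the camera images.
- pepper_mill: pepper mill standing upright left or right of the row of jars, 179 mm tall, 0.2 to 0.35 kg: white foot (55 mm wide, 0 to 48 mm up), clear waist (39 mm wide), dark collar, pale round head (113 to 179 mm up, about 50 mm wide; it does not turn). Origin at the centre of its underside, z up its axis. Take it from above by the head, about 150 mm up
- tumbler: empty clear glass tumbler, 80 mm across, 90 mm tall, open at the top, origin at the centre of its underside, z up. It stands on the worktop on the other side of the row of jars. Leave where it stands
- tumbler_rim (a point): centre of the tumbler's mouth, at the height of its rim, 90 mm above its underside, z up; the mouth is about 72 mm wide inside
- sweet_jar: a jar of coloured sweets with a grey lid, the one nearest the robot, 68 mm across and 97 mm tall, origin at the centre of its underside; one of three closed jars that stand in a row with about 10 mm between them, roughly along x, between the mill and the tumbler. Leave standing
- pasta_jar: a squarish jar of pasta with a dark lid, the middle one, 73 mm across and 95 mm tall, origin at the centre of its underside; one of three closed jars that stand in a row with about 10 mm between them, roughly along x, between the mill and the tumbler. Leave standing. Its x axis points along the row, away from the robot
- nut_jar: a jar of nuts with a dark lid, the farthest one, 70 mm across and 90 mm tall, origin at the centre of its underside; one of three closed jars that stand in a row with about 10 mm between them, roughly along x, between the mill and the tumbler. Leave standing
- oil_bottle: slim oil bottle, 47 mm across, 185 mm tall, origin at the centre of its underside, at the back. Leave where it stands
- salt_shaker: salt shaker with a grey cap, 44 mm across, 90 mm tall, origin at the centre of its underside, at the back. Leave where it stands
- lemon: yellow lemon, 71 x 53 x 51 mm, lying on the worktop at the back right (a second lemon lies on the oak board farther right), origin at the centre of its underside. Leave where it lies
- boiler_box: large grey housing fixed on the wall at the right, hanging over the right part of the worktop: from its underside, 290 mm above the worktop, up to 1.1 m; its front face is 290 mm nearer the robot than its origin and its left face 240 mm left of it (origin at the centre of its underside). Keep the arm and wrist clear of it, also on the way from the start pose

How it is judged (in metres and radians):
On the way:
1. the mill, its foot clear above the jar tops, passes over the row of jars (height (world z) of pepper_mill above 0.098 m and y of pepper_mill in the frame of pasta_jar between -0.05 and 0.05 m and x of pepper_mill in the frame of pasta_jar between -0.13 and 0.13 m), for 0.04 s.
At the end, for the whole second after the job is handed in: fingers hold the mill: upright within 0.12 rad, still, its foot centred within 12 mm over the tumbler's mouth, 5 to 35 mm above the rim, touching neither glass nor jars; tumbler upright; tumbler and jars within 15 mm, oil bottle, shaker and lemon within 25 mm of their start (z of pepper_mill in the frame of tumbler_rim between 0.005 and 0.035 m and horizontal distance between pepper_mill and tumbler_rim below 0.012 m and angle between each of pepper_mill, tumbler's own z axis and vertical below 0.12 rad and linear speed of pepper_mill below 0.02 m/s and contact force between the fingers and pepper_mill above 1 N and contact force between pepper_mill and tumbler below 0.05 N and contact force between pepper_mill and sweet_jar below 0.05 N and contact force between pepper_mill and pasta_jar below 0.05 N and contact force between pepper_mill and nut_jar below 0.05 N and distance of each of tumbler, sweet_jar, pasta_jar, nut_jar from where it was at the start of the episode below 0.015 m and distance of each of oil_bottle, salt_shaker, lemon from where it was at the start of the episode below 0.025 m); the arm keeps its last pose, push and grip.
It fails at once if a jar or the tumbler was knocked over or shoved more than 30 mm (distance of any of tumbler, sweet_jar, pasta_jar, nut_jar from where it was at the start of the episode above 0.03 m or angle between any of tumbler, sweet_jar, pasta_jar, nut_jar's own z axis and vertical above 0.4 rad).
It fails at once if the mill struck the tumbler or a jar (over 0.5 N) (contact force between pepper_mill and tumbler above 0.5 N or contact force between pepper_mill and sweet_jar above 0.5 N or contact force between pepper_mill and pasta_jar above 0.5 N or contact force between pepper_mill and nut_jar above 0.5 N).
It also fails if it takes over 38 s, if anything falls off the work surface, if the arm or the gripper's body presses on something with over 40 N, if the wrist force passes 120 N, or if a joint passes its speed limit or range.

## Working session

There is one attempt and no reset: what is moved stays moved. The work goes in short steps, Python scripts to look and compute and a tool call to move; the robot and the scene stay as the last step left them, time stands still between calls to the robot, and variables do not carry over. Pictures are saved under pics/ and viewed, at most 10 in all, crops included, and the job is handed in when it is done.

```bash
ls; mkdir -p pics; python3 - <<'E'
from cell import manip, imaging, monitor, job
import cv2,numpy as np
s=monitor.read_state();print(s)
for n in("side","top"):
    c=imaging.capture(n);cv2.imwrite(f"pics/{n}0.png",c["frame"]);print(n,c["K"].round(1).tolist(),c["pose"].round(4).tolist())
E
```

```text
cell.py
pics
{'clock': 0.0, 'joints': array([-1.19360495e+00,  3.51185705e-01,  1.65244429e+00, -2.14500210e-05,
        1.13908442e+00, -8.45755771e-02]), 'joint_velocities': array([ 0.00026716,  0.00070719, -0.00168568,  0.00164177,  0.00046214,
       -0.00056077]), 'joint_efforts': array([-8.84002166e-04, -4.97317314e+01, -2.85254520e+01,  6.97962684e-02,
        2.57103669e-02, -1.06827274e-04]), 'eef_pos': array([ 244.93898939, -492.04654089,  209.42143138]), 'ee_rot': array([-3.05714844e+00, -7.18675101e-01,  2.87048489e-04]), 'contact_force': array([-0.5247472 ,  1.04111765,  0.68222692]), 'torque': array([-0.03207763, -0.04189902, -0.01873011]), 'grip_force': 0.0, 'gripper_width': 92.94543476180273}
side [[449.6, 0.0, 271.6], [0.0, 449.6, 207.8], [0.0, 0.0, 1.0]] [[-0.5647, -0.3399, 0.752, -269.1991], [-0.8251, 0.253, -0.5053, 581.8357], [-0.0185, -0.9058, -0.4233, 637.6141], [0.0, 0.0, 0.0, 1.0]]
top [[419.1, 0.0, 281.4], [0.0, 419.1, 216.8], [0.0, 0.0, 1.0]] [[0.1629, -0.897, 0.411, 5.2242], [-0.9866, -0.1434, 0.078, -83.748], [-0.011, -0.4181, -0.9083, 1372.7511], [0.0, 0.0, 0.0, 1.0]]
```

View pics/side0.png

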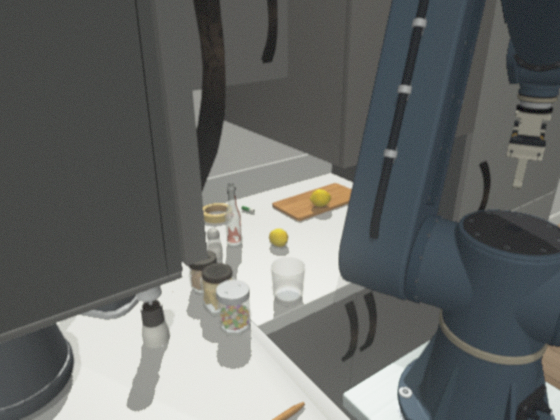

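View pics/top0.png

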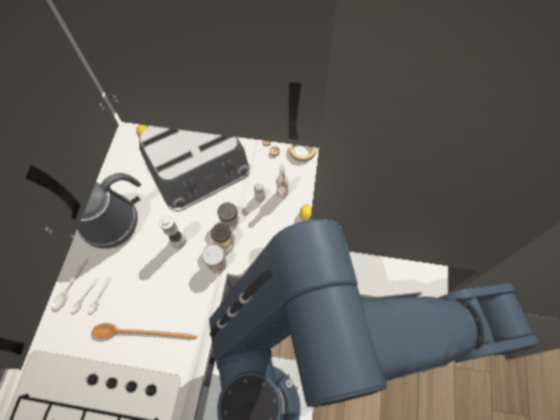

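The side view shows the mill at about (153,320), the jars at (235,305), (217,287) and (203,270), and the tumbler at (288,280). The top view shows the mill at about (171,230) and the jars at (213,257), (221,236) and (228,214), with the arm hiding the tumbler. I'll enlarge both.

```bash
python3 - <<'E'
import cv2,numpy as np
a=cv2.imread("pics/side0.png")[225:355,130:310];b=cv2.imread("pics/top0.png")[190:290,150:310]
a=cv2.resize(a,None,fx=4,fy=4,interpolation=2)
b=cv2.resize(b,None,fx=5,fy=5,interpolation=2)
cv2.imwrite("pics/sc.png",a);cv2.imwrite("pics/tc.png",b);print(a.shape,b.shape)
E
```

```text
(520, 720, 3) (500, 800, 3)
```

View pics/sc.png

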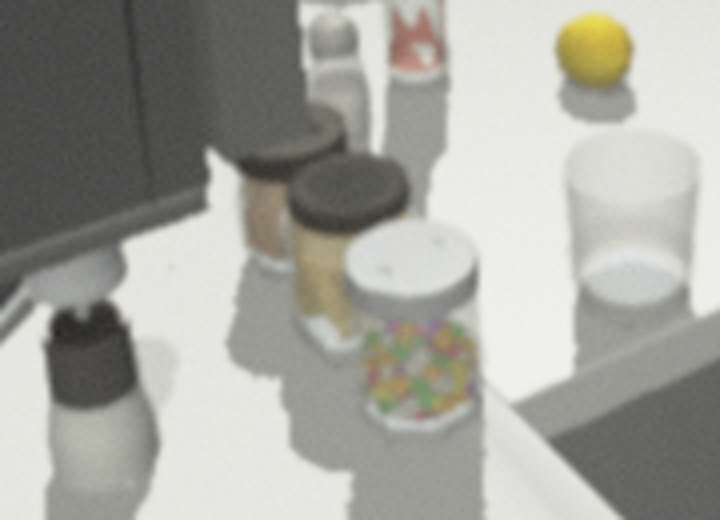

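View pics/tc.png

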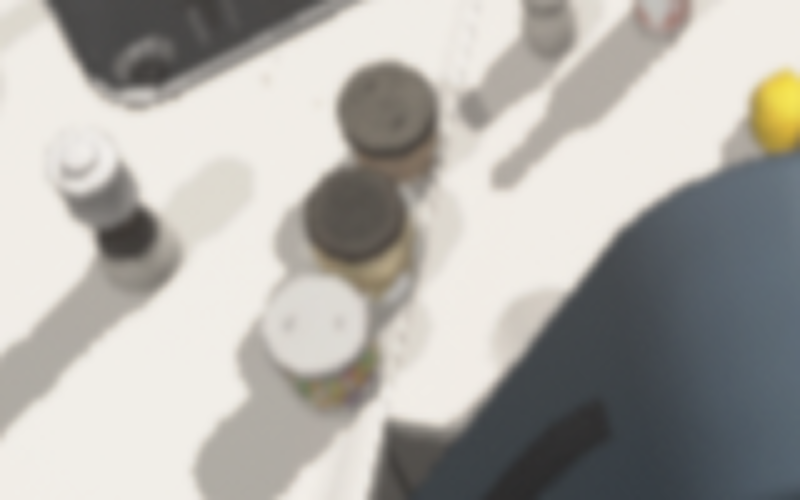

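In the crops, converted to full-image pixels:

| Thing | Side view | Top view |
|---|---|---|
| Mill head | mostly hidden | (166,222) |
| Mill collar | (153,315) | (175,236) |
| Sweet jar lid | (233,289) | (213,255) |
| Pasta jar lid | (217.5,272.5) | (221,233) |
| Nut jar lid | partly hidden | (227,212) |
| Tumbler rim | (288,266) | hidden |
| Tumbler base | (288,294) | hidden |

```bash
cat > h.py <<'E'
import numpy as np
C={"side":(np.array([[449.6,0,271.6],[0,449.6,207.8],[0,0,1]]),np.array([[-0.5647,-0.3399,0.752,-269.1991],[-0.8251,0.253,-0.5053,581.8357],[-0.0185,-0.9058,-0.4233,637.6141]])),
"top":(np.array([[419.1,0,281.4],[0,419.1,216.8],[0,0,1]]),np.array([[0.1629,-0.897,0.411,5.2242],[-0.9866,-0.1434,0.078,-83.748],[-0.011,-0.4181,-0.9083,1372.7511]]))}
def ray(n,p):
    K,P=C[n];d=P[:,:3]@np.linalg.inv(K)@[p[0],p[1],1];return P[:,3],d/np.linalg.norm(d)
def plane(n,p,z):
    o,d=ray(n,p);return (o+d*(z-o[2])/d[2]).round(1)
def tri(*rays):
    A=sum(np.eye(3)-np.outer(d,d) for o,d in rays);b=sum((np.eye(3)-np.outer(d,d))@o for o,d in rays)
    x=np.linalg.solve(A,b);return x.round(1),[round(float(np.linalg.norm(np.cross(x-o,d))),1) for o,d in rays]
E
python3 - <<'E'
from h import *
print("sweet",tri(ray("side",(232.7,289.2)),ray("top",(213.4,255))),plane("side",(232.7,289.2),97),plane("top",(213.4,255),97))
print("pasta",tri(ray("side",(217.5,272.5)),ray("top",(221,232.6))),plane("top",(221,232.6),95))
print("nut",plane("top",(227.4,211.6),90))
print("collar",tri(ray("side",(153,315)),ray("top",(175.4,236.4))))
print("head top",plane("top",(166.4,222),179),"foot side",plane("side",(155,345),3), plane("side",(154,329),48))
print("tumbler",plane("side",(288,266.3),90),plane("side",(288.3,294.5),4))
E
```

```text
sweet (array([415.7, 221.4,  94.3]), [0.9, 0.9]) [413.2 223.6  97. ] [414.2 220.1  97. ]
pasta (array([497. , 214.8,  89.9]), [0.2, 0.2]) [495.2 213.8  95. ]
nut [575.9 210.6  90. ]
collar (array([472.1, 373.7,  61.5]), [3.0, 3.0])
head top [470.9 371.1 179. ] foot side [456.6 386.3   3. ] [449.8 384.9  48. ]
tumbler [425.3  74.   90. ] [435.1  66.2   4. ]
```

```bash
python3 - <<'E'
from h import *
from scipy.spatial.transform import Rotation as R
print(R.from_rotvec([-3.05714844e+00, -7.18675101e-01,  2.87e-04]).as_matrix().round(3))
print("boiler corner",plane("side",(333,163),290))
for p in [(318,150),(310,200),(355,255),(450,265)]: print(p,plane("top",p,290),plane("top",p,1100))
print("kettle",[plane("top",p,200) for p in [(105,215),(135,220)]],"toaster",[plane("top",p,180) for p in[(180,205),(247,175)]])
print("left edge",[plane("top",p,0) for p in[(120,125),(55,290)]])
E
```

```text
[[ 0.895  0.446 -0.   ]
 [ 0.446 -0.895  0.001]
 [ 0.    -0.001 -1.   ]]
boiler corner [465.  -84.4 290. ]
(318, 150) [735.3 -64.9 290. ] [ 189.1  -79.  1100. ]
(310, 200) [561.1 -63.8 290. ] [ 145.2  -78.7 1100. ]
(355, 255) [ 413.8 -207.4  290. ] [ 108.1 -114.9 1100. ]
(450, 265) [ 426.  -461.7  290. ] [ 111.2 -179.  1100. ]
kettle [array([455.5, 558.5, 200. ]), array([453.9, 460.9, 200. ])] toaster [array([534.8, 344.2, 180. ]), array([676.3, 155. , 180. ])]
left edge [array([925.6, 743.1,   0. ]), array([239.3, 740.9,   0. ])]
```

The boiler's left face is at about y −70 and its front at x ≳ 415. I'll sweep left, keeping x below about 330.

The rows are not in the units I measure in: shifts go in shares of 300 mm and turns go in shares of 180 degrees. I convert before sending: -215 mm / 300 = -0.7167, -172 mm / 300 = -0.5733.

Emit:
drive_effector(
  rows=[
    [93, [0.0933, -0.1433, -0.0133], 0],
    [93, [0.1867, -0.2867, -0.0267], 0],
    [93, [0.28, -0.43, -0.04], 0],
    [93, [0.3733, -0.5733, -0.0533], 0],
    [93, [0.4667, -0.7167, -0.0667], 0],
  ],
)

```text
clock: 0.72
eef_pos: [274.4, -235.9, 229.9]
ee_rot: [-3.058, -0.718, -0.0]
contact_force: [0.9, 0.7, -0.3]
gripper_width: 92.9
grip_force: 0.0
```

Emit:
drive_effector(
  rows=[
    [93, [0.0933, -0.1433, -0.0133], 0],
    [93, [0.1867, -0.2867, -0.0267], 0],
    [93, [0.28, -0.43, -0.04], 0],
    [93, [0.3733, -0.5733, -0.0533], 0],
    [93, [0.4667, -0.7167, -0.0667], 0],
  ],
)

```text
clock: 1.35
eef_pos: [303.9, 19.0, 250.2]
ee_rot: [3.058, 0.718, 0.001]
contact_force: [1.0, 0.3, 0.4]
gripper_width: 93.1
grip_force: 0.0
```

Emit:
drive_effector(
  rows=[
    [93, [0.0933, -0.1433, -0.0133], -0.0573],
    [93, [0.1867, -0.2867, -0.0267], -0.1146],
    [93, [0.2433, -0.37, -0.0333], -0.1719],
    [93, [0.2433, -0.37, -0.0333], -0.2292],
    [93, [0.2433, -0.37, -0.0333], -0.2865],
  ],
)

```text
clock: 1.98
eef_pos: [319.8, 149.6, 259.7]
ee_rot: [-2.434, -1.986, 0.001]
contact_force: [-0.2, 0.2, -0.6]
gripper_width: 92.9
grip_force: 0.0
```

Scaled: -0.9 rad / 3.1416 = -0.2865.

Emit:
drive_effector(
  rows=[
    [93, [0, 0, 0], -0.0573],
    [93, [0, 0, 0], -0.1146],
    [93, [0, 0, 0], -0.1719],
    [93, [0, 0, 0], -0.2292],
    [93, [0, 0, 0], -0.2865],
  ],
)

```text
clock: 2.6
eef_pos: [319.9, 149.2, 259.8]
ee_rot: [-1.329, -2.846, 0.001]
contact_force: [1.2, -0.0, 0.5]
gripper_width: 92.7
grip_force: 0.0
```

```bash
python3 - <<'E'
from cell import manip, imaging, monitor, job
import cv2,numpy as np
s=monitor.read_state();c=imaging.capture("wrist");t=imaging.capture("top")
print(s["eef_pos"],s["ee_rot"],s["joints"].round(2));print({k:np.round(v,4).tolist() for k,v in c.items() if k!="frame"})
np.savez("w1.npz",frame=c["frame"],pos=s["eef_pos"],rot=s["ee_rot"],K=c["K"],T=c["T_tool_cam"])
cv2.imwrite("pics/w1.png",c["frame"]);cv2.imwrite("pics/top1.png",t["frame"])
b=cv2.resize(t["frame"][190:310,150:350],None,fx=4,fy=4,interpolation=2);cv2.imwrite("pics/t1c.png",b)
E
```

```text
[319.85612376 149.18369821 259.7578113 ] [-1.32923753e+00 -2.84614508e+00  5.28106575e-04] [ 0.3  -0.09  2.03 -0.    1.2  -0.39]
{'K': [[325.1923, 0.0, 279.7759], [0.0, 325.1923, 214.1147], [0.0, 0.0, 1.0]], 'T_tool_cam': [[0.0018, -0.9592, -0.2828, 79.4015], [1.0, 0.0016, 0.001, -0.289], [-0.0005, -0.2828, 0.9592, -175.0765], [0.0, 0.0, 0.0, 1.0]]}
```

View pics/w1.png

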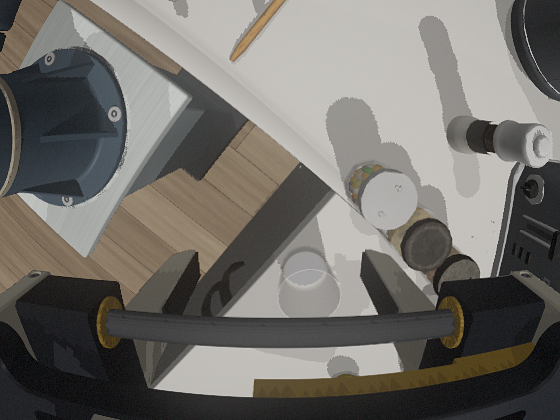

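View pics/t1c.png

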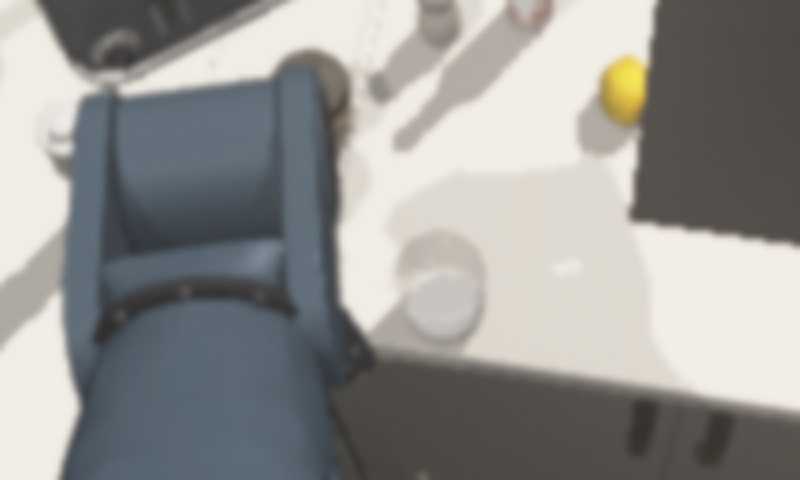

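The wrist view shows the mill head top at about (540,145), the sweet lid at (389,199), the pasta lid at (427,244), the tumbler rim at (310,290) and its base at (303,268). In the top crop the tumbler's rim is at (441,272) and its base at (443,303). The boiler corner is at crop pixel (632,218).

```bash
cat >> h.py <<'E'
from scipy.spatial.transform import Rotation as R
def wray(f,p):
    w=np.load(f);K,T=w["K"],w["T"];u=np.array([p[0]-K[0,2],p[1]-K[1,2]]);r=np.linalg.norm(u);th=r/K[0,0]
    d=np.r_[np.sin(th)*u/max(r,1e-9),np.cos(th)];M=R.from_rotvec(w["rot"]).as_matrix()
    return w["pos"]+M@T[:3,3],M@T[:3,:3]@d
def wplane(f,p,z):
    o,d=wray(f,p);return (o+d*(z-o[2])/d[2]).round(1)
E
python3 - <<'E'
from h import *
w="w1.npz"
def show(n,s,t,q,z):
    r=[];
    if s:r.append(ray("side",s))
    if t:r.append(ray("top",t))
    if q:r.append(wray(w,q))
    print(n,tri(*r) if len(r)>1 else "", [plane("side",s,z)] if s else "",plane("top",t,z) if t else "",wplane(w,q,z) if q else "")
show("rim",(288,266.3),(260.3,258),(310,290),90)
show("base",(288.3,294.5),(260.8,265.8),(303,268),4)
show("sweet",(232.7,289.2),(213.4,255),(389,199),97)
show("pasta",(217.5,272.5),(221,232.6),(427,244),95)
show("head",None,(166.4,222),(540,145),179)
show("collar",(153,315),(175.4,236.4),(483,137),100)
print(wplane(w,(457,134),20))
E
```

```text
rim (array([430.4,  73.2,  83.4]), [3.9, 3.4, 6.6]) [array([425.3,  74. ,  90. ])] [430.6  69.8  90. ] [424.   82.2  90. ]
base (array([428.3,  72.5,  10.4]), [1.0, 1.4, 1.4]) [array([435.1,  66.2,   4. ])] [431.8  73.2   4. ] [429.6  71.5   4. ]
sweet (array([415.2, 222.8,  94.9]), [0.6, 2.1, 2.4]) [array([413.2, 223.6,  97. ])] [414.2 220.1  97. ] [414.4 225.2  97. ]
pasta (array([496.5, 216.3,  90.4]), [1.4, 1.6, 2.8]) [array([489.5, 218.1,  95. ])] [495.2 213.8  95. ] [493.7 219.   95. ]
head (array([469.9, 372.3, 179.6]), [1.6, 1.6])  [470.9 371.1 179. ] [469.6 374.  179. ]
collar (array([472.4, 374.3,  62.7]), [1.9, 4.2, 2.4]) [array([425.6, 389.2, 100. ])] [456.3 357.7 100. ] [453.9 359.7 100. ]
[462.1 365.4  20. ]
```

All the measurements agree: mill at (470,372) with its top at 179.6, tumbler at about (429,72). I'll move above the mill and look again.

Scaled: 258 mm / 300 = 0.86, 207 mm / 300 = 0.69.

Emit:
drive_effector(
  rows=[
    [93, [0.05, 0.1733, 0], 0],
    [93, [0.1, 0.3467, 0], 0],
    [93, [0.15, 0.5167, 0], 0],
    [93, [0.2, 0.69, 0], 0],
    [93, [0.25, 0.86, 0], 0],
  ],
)

```text
clock: 3.32
eef_pos: [471.8, 373.0, 259.5]
ee_rot: [-1.345, -2.839, 0.001]
contact_force: [-0.1, -0.8, 0.6]
gripper_width: 92.8
grip_force: 0.0
```

Emit:
drive_effector(
  rows=[
    [93, [0, 0, 0], 0],
    [93, [0, 0, 0], 0],
  ],
)

```text
clock: 3.58
eef_pos: [470.6, 371.0, 259.5]
ee_rot: [-1.341, -2.84, 0.002]
contact_force: [-0.0, -0.9, 0.2]
gripper_width: 92.6
grip_force: 0.0
```

```bash
python3 - <<'E'
from cell import manip, imaging, monitor, job
import cv2,numpy as np
s=monitor.read_state();c=imaging.capture("wrist")
print(s["eef_pos"],s["joints"].round(2))
np.savez("w2.npz",frame=c["frame"],pos=s["eef_pos"],rot=s["ee_rot"],K=c["K"],T=c["T_tool_cam"])
cv2.imwrite("pics/w2.png",c["frame"])
E
```

```text
[470.58904553 370.9838371  259.47472164] [ 0.59  0.4   1.46 -0.    1.29 -0.1 ]
```

View pics/w2.png

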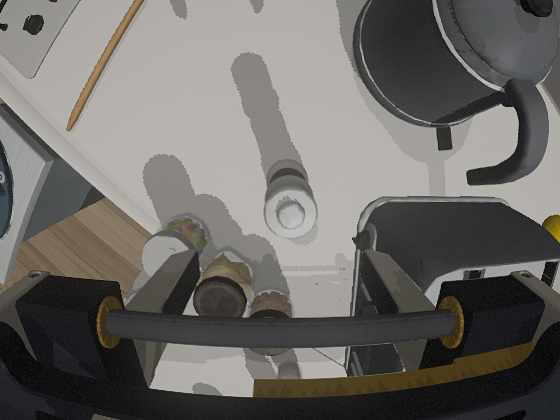

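The mill head is at about (291,211), between the fingers. The toaster corner at (360,215) lies near the right finger, so I'll check that clearance.

```bash
python3 - <<'E'
from h import *
w="w2.npz"
h=(291,212)
print("head",wplane(w,h,179),tri(wray("w1.npz",(540,145)),wray(w,h),ray("top",(166.4,222))))
M=R.from_rotvec(np.load(w)["rot"]).as_matrix();p=np.load(w)["pos"]
print(M.round(3).tolist(),"head tool",(M.T@(wplane(w,h,179)-p)).round(1))
for q in [(360,240),(358,205),(375,197),(350,320),(445,130),(470,180)]:
  for z in (0,100,180): v=wplane(w,q,z);print(q,v,(M.T@(v-p)).round(0))
E
```

```text
head [473.8 381.3 179. ] (array([476. , 378.1, 168.8]), [2.2, 1.1, 3.0])
[[-0.635, 0.772, -0.001], [0.772, 0.635, -0.001], [0.0, -0.001, -1.0]] head tool [ 5.9  9.1 80.5]
(360, 240) [616.8 377.5   0. ] [-88. 117. 259.]
(360, 240) [571.5 390.1 100. ] [-49.  90. 159.]
(360, 240) [535.3 400.2 180. ] [-19.  69.  79.]
(358, 205) [577.8 413.8   0. ] [-35. 110. 259.]
(358, 205) [541.5 418.1 100. ] [ -9.  85. 159.]
(358, 205) [512.5 421.4 180. ] [12. 64. 79.]
(375, 197) [589.1 438.4   0. ] [-23. 135. 259.]
(375, 197) [550.2 437.  100. ] [  0. 104. 159.]
(375, 197) [519.1 435.9 180. ] [19. 79. 79.]
(350, 320) [704.7 267.3   0. ] [-229.  115.  259.]
(350, 320) [639.2 305.3 100. ] [-158.   89.  159.]
(350, 320) [586.8 335.6 180. ] [-101.   67.   79.]
(445, 130) [604.6 582.6   0. ] [ 78. 238. 259.]
(445, 130) [562.1 548.  100. ] [ 79. 183. 159.]
(445, 130) [528.1 520.3 180. ] [ 79. 139.  79.]
(470, 180) [691.1 560.6   0. ] [  6. 291. 259.]
(470, 180) [628.7 531.  100. ] [ 23. 224. 159.]
(470, 180) [578.8 507.4 180. ] [ 37. 170.  79.]
```

Scaled: 40 mm / 300 = 0.1333, 20 mm / 300 = 0.0667.

Emit:
drive_effector(
  rows=[
    [76, [0.0067, 0.0133, 0.0667], 0],
    [76, [0.0133, 0.0267, 0.1333], 0],
    [76, [0.0133, 0.0267, 0.1333], 0],
    [76, [0.0133, 0.0267, 0.1333], 0],
  ],
)

```text
clock: 4.12
eef_pos: [474.8, 379.5, 220.6]
ee_rot: [1.338, 2.842, 0.001]
contact_force: [0.3, 0.1, -0.0]
gripper_width: 76.0
grip_force: 0.0
```

```bash
python3 - <<'E'
from cell import manip, imaging, monitor, job
import cv2,numpy as np
from h import *
s=monitor.read_state();c=imaging.capture("wrist")
print(s["eef_pos"])
np.savez("w3.npz",frame=c["frame"],pos=s["eef_pos"],rot=s["ee_rot"],K=c["K"],T=c["T_tool_cam"])
cv2.imwrite("pics/w3.png",c["frame"])
cv2.imwrite("pics/w3c.png",cv2.resize(c["frame"][130:330,190:430],None,fx=3,fy=3,interpolation=2))
t=cv2.imread("pics/top0.png")
for q in [(174,210),(178,203)]: print(tri(ray("top",q),wray("w2.npz",(360,240))),tri(ray("top",q),wray("w2.npz",(358,205))))
E
```

```text
[474.79982894 379.5381948  220.56741338]
(array([560.1, 390.2, 100. ]), [10.4, 10.4]) (array([572.8, 414.2,  29.8]), [5.5, 5.5])
(array([582. , 387.8,  82.4]), [2.3, 2.3]) (array([589.5, 410.8,  24.2]), [19.6, 19.6])
```

View pics/w3c.png

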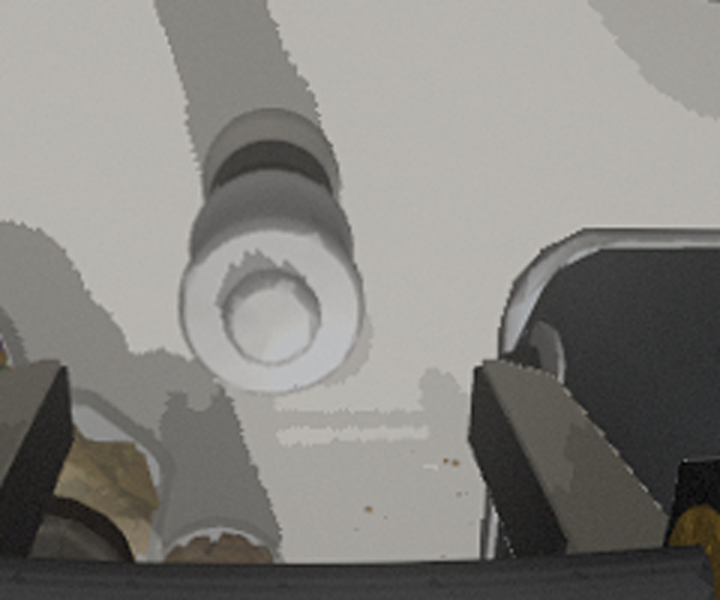

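The head is centred between the pads (head column 271, pads 70 and 470), with the knob at full-image pixel (280,236). The toaster is clear at x ≥ 560.

```bash
python3 - <<'E'
from h import *
w="w3.npz";M=R.from_rotvec(np.load(w)["rot"]).as_matrix();p=np.load(w)["pos"]
T=np.load(w)["T"];print(T.round(3).tolist())
for n,q,z in [("knob",(280.2,236),179),("headrim",(280.5,233),165),("collar low",(280,183),48)]:
  v=wplane(w,q,z);print(n,v,(M.T@(v-p)).round(1))
print(tri(wray("w1.npz",(540,145)),wray("w2.npz",(291,212.5)),wray(w,(280.2,236))))
E
```

```text
[[0.002, -0.959, -0.283, 79.4], [1.0, 0.002, 0.001, -0.293], [-0.001, -0.283, 0.959, -175.077], [0.0, 0.0, 0.0, 1.0]]
knob [475.4 379.2 179. ] [-0.6  0.2 41.6]
headrim [477.4 377.3 165. ] [-3.4  0.5 55.6]
collar low [467.3 389.1  48. ] [ 12.2   0.2 172.6]
(array([476. , 378.5, 171.9]), [0.7, 1.0, 1.6])
```

Scaled: 70 mm / 300 = 0.2333, 50 mm / 300 = 0.1667.

Emit:
drive_effector(
  rows=[
    [76, [0, 0, 0.0833], 0],
    [76, [0, 0, 0.1667], 0],
    [76, [0, 0, 0.2333], 0],
    [76, [0, 0, 0.2333], 0],
  ],
)

```text
clock: 4.68
eef_pos: [474.3, 379.3, 149.4]
ee_rot: [-1.338, -2.842, 0.002]
contact_force: [-0.5, -0.1, 0.3]
gripper_width: 75.9
grip_force: 0.0
```

Emit:
drive_effector(
  rows=[
    [30, [0, 0, 0], 0],
    [30, [0, 0, 0], 0],
    [30, [0, 0, 0], 0],
    [30, [0, 0, 0], 0],
    [30, [0, 0, 0], 0],
  ],
)

```text
clock: 5.3
eef_pos: [474.9, 379.8, 150.4]
ee_rot: [1.338, 2.842, 0.001]
contact_force: [0.0, 0.9, 4.2]
gripper_width: 45.1
grip_force: 30.0
```

Emit:
drive_effector(
  rows=[
    [30, [0, 0, -0.05], 0],
    [30, [0, 0, -0.15], 0],
    [30, [0, 0, -0.2667], 0],
    [30, [0, 0, -0.3667], 0],
    [30, [0, 0, -0.4167], 0],
  ],
)

```text
clock: 5.92
eef_pos: [474.9, 379.8, 277.0]
ee_rot: [1.337, 2.842, 0.003]
contact_force: [0.5, -1.0, -3.1]
gripper_width: 44.9
grip_force: 30.0
```

Emit:
drive_effector(
  rows=[
    [30, [0, 0, 0], 0],
    [30, [0, 0, 0], 0],
  ],
)

```text
clock: 6.18
eef_pos: [474.3, 379.4, 273.6]
ee_rot: [-1.337, -2.842, 0.003]
contact_force: [0.3, 0.6, -2.1]
gripper_width: 45.0
grip_force: 30.0
```

```bash
python3 - <<'E'
from cell import manip, imaging, monitor, job
import cv2,numpy as np
s=monitor.read_state();c=imaging.capture("wrist")
np.savez("w4.npz",frame=c["frame"],pos=s["eef_pos"],rot=s["ee_rot"],K=c["K"],T=c["T_tool_cam"])
cv2.imwrite("pics/w4.png",c["frame"])
E
```

```text
(no output)
```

View pics/w4.png

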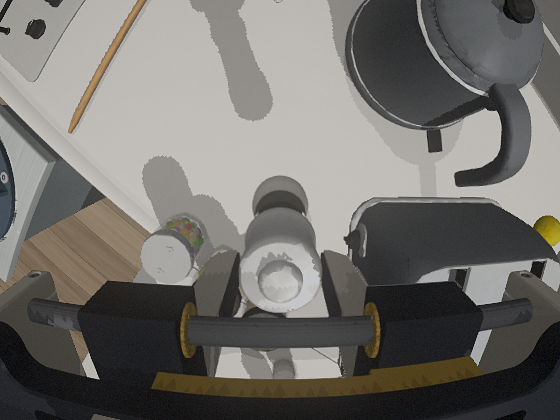

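The mill is held upright with the head between the pads. I'll carry it over the jars now, foot at about 130 mm.

Scaled: -115 mm / 300 = -0.3833, -104 mm / 300 = -0.3467.

Emit:
drive_effector(
  rows=[
    [30, [-0.0333, -0.0367, -0.0133], 0],
    [30, [-0.1167, -0.1267, -0.02], 0],
    [30, [-0.2, -0.22, -0.02], 0],
    [30, [-0.2833, -0.3133, -0.02], 0],
    [30, [-0.3467, -0.3833, -0.02], 0],
  ],
)

```text
clock: 6.85
eef_pos: [451.6, 224.1, 280.9]
ee_rot: [-1.339, -2.842, 0.001]
contact_force: [0.5, 0.8, -1.5]
gripper_width: 45.2
grip_force: 30.0
```

Emit:
drive_effector(
  rows=[
    [30, [-0.0833, -0.0933, 0], 0],
    [30, [-0.1667, -0.1833, 0], 0],
    [30, [-0.25, -0.2767, 0], 0],
    [30, [-0.3167, -0.35, 0], 0],
    [30, [-0.3467, -0.3833, 0], 0],
  ],
)

```text
clock: 7.48
eef_pos: [429.4, 71.3, 281.0]
ee_rot: [1.34, 2.841, -0.0]
contact_force: [0.3, 0.6, -2.4]
gripper_width: 45.5
grip_force: 30.0
```

Emit:
drive_effector(
  rows=[
    [30, [0, 0, 0], 0],
    [30, [0, 0, 0], 0],
    [30, [0, 0, 0], 0],
  ],
)

```text
clock: 7.85
eef_pos: [430.0, 73.4, 280.8]
ee_rot: [-1.336, -2.843, 0.0]
contact_force: [-0.3, 0.3, -2.7]
gripper_width: 45.3
grip_force: 30.0
```

```bash
python3 - <<'E'
from cell import manip, imaging, monitor, job
import cv2,numpy as np
s=monitor.read_state();print(s["eef_pos"],s["joints"].round(2))
a=imaging.capture("side")["frame"];t=imaging.capture("top")["frame"]
cv2.imwrite("pics/side5.png",a);cv2.imwrite("pics/top5.png",t)
r=lambda im,y,x,h,w,W,H:cv2.resize(im[y:y+h,x:x+w],(W,H),interpolation=cv2.INTER_CUBIC)
w1=cv2.imread("pics/w1.png");t1=cv2.imread("pics/top1.png");s0=cv2.imread("pics/side0.png")
# scale 6 left: side5 66x100; others
L=r(a,200,255,100,66,396,600)
R1=r(s0,250,260,60,80,400,300)
R2=np.hstack([r(w1,235,262,100,66*1,198,300),r(t1,235,240,60,40,202,300)])
m=np.hstack([L,np.vstack([R1,R2])[:, :400]]);print(m.shape);cv2.imwrite("pics/m.png",m)
E
```

```text
[430.04857154  73.4479949  280.83061355] [ 0.06  0.07  1.83  0.    1.25 -0.63]
(600, 796, 3)
```

```bash
python3 - <<'E'
import cv2,numpy as np
a=cv2.imread("pics/side5.png",0);b=cv2.imread("pics/side0.png",0)
for y in range(180,304,4): print(y,a[y,258:322:4],b[y,258:322:8])
E
```

```text
180 [145 147 148 142 138 175 232 215 216 219 142 151 200 223 224 225] [149 147 149 147 151 149 208 226]
184 [149 148 148 146 146 127 150 165 160 150 141 209 225 226 225 225] [148 149 146 151 198 224 225 224]
188 [149 149 149 150 173 135 147 156 155 147 172 226 225 225 212 188] [147 145 169 222 224 226 225 212]
192 [169 201 224 227 226 146 148 155 154 148 180 207 169 153 173 188] [166 223 228 224 225 225 166 176]
196 [224 226 226 226 225 151 149 161 158 149 137 150 153 154 155 160] [225 224 227 228 203 149 151 153]
200 [226 226 226 228 224 136 152 162 158 150 136 160 159 145 136 145] [225 225 226 163 148 157 159 137]
204 [228 227 226 226 145 139 158 167 165 157 143 156 158 147 118 126] [226 225 147 153 159 163 161 116]
208 [227 227 226 226 142 111 153 154 151 155 163 159 152 150 107 106] [226 226 140 156 161 159 153 107]
212 [226 226 225 226 227 214  79  97  76 107 155 158 158 163 117 112] [226 225 225 128 156 154 161 116]
216 [225 226 229 226 226 156  68  65  70  71 134 146 122 113 139 157] [224 227 226 225 118 159 122 141]
220 [225 226 225 226 227 150  84  85  88  81 103 136 173 221
[... 1423 characters left out ...]
1 199 204 202 198 197 182 235 234 235 221] [235 235 186 209 213 198 235 234]
280 [236 235 235 234 183 189 197 201 200 195 193 183 235 236 235 235] [236 235 184 197 198 195 234 235]
284 [236 236 237 236 173 190 199 205 207 199 187 187 236 235 236 235] [236 236 175 199 203 183 236 236]
288 [236 237 237 233 176 207 221 226 224 222 199 184 237 236 235 236] [236 236 177 220 224 200 235 235]
292 [236 237 237 237 189 217 206 203 202 207 214 205 236 236 237 236] [236 237 188 205 205 216 236 236]
296 [236 237 237 237 194 191 202 202 204 204 189 201 236 236 237 235] [237 237 190 202 202 189 236 236]
300 [238 238 237 237 168 144 171 189 189 169 143 187 238 229 184 152] [237 237 169 170 186 144 236 181]
```

The mill and tumbler are unobstructed in the side view, so I'll use the last picture on this montage.

View pics/m.png

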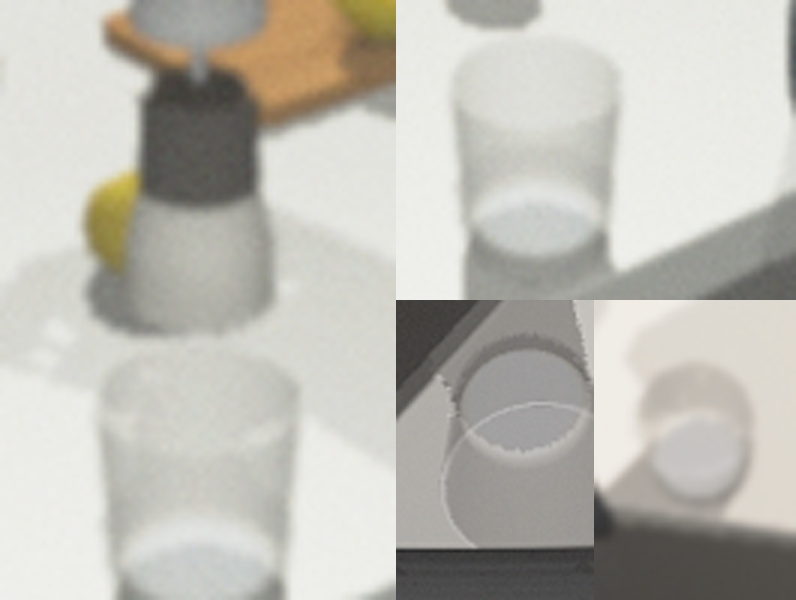

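The montage shows the mill upright above the tumbler in the side view: foot column 288.3, foot front edge at row 255.8, rim centre (288,266). In the wrist crop the tumbler's rim top is at (310,269) and its left edge at (277,297), so its centre is about (310,299).

```bash
python3 - <<'E'
from h import *
w="w1.npz"
print("foot side",plane("side",(288.3,249.7),130.6))
print("rim side",plane("side",(288,266),90),"top",plane("top",(260.3,258),90),"wrist top,left",wplane(w,(310,269.3),90),wplane(w,(277.3,297.3),90),"c",wplane(w,(310,299),90))
print(tri(ray("side",(288,266)),ray("top",(260.3,258)),wray(w,(310,299))))
# rim top in t1 montage: left 640,right 750, upper 362
c=lambda x,y:((x-594)/5.05+240,(y-300)/5+235)
for q in [(640,410),(750,410),(695,361)]: print(c(*q),plane("top",c(*q),90))
print("base c",c(699,457),plane("top",c(699,457),6),wplane(w,(304.7,269),6),plane("side",(288.2,295),6))
# grip check: mill vertical axis columns/collar in side5
print("collar/foot edge", plane("side",(288.2,231),48+130.6))
E
```

```text
foot side [428.2  70.9 130.6]
rim side [426.3  73.3  90. ] top [430.6  69.8  90. ] wrist top,left [405.  103.1  90. ] [400.1  48.9  90. ] c [432.7  72.6  90. ]
(array([432.8,  70.2,  85.8]), [1.4, 0.8, 2.0])
(249.10891089108912, 257.0) [428.1 106.1  90. ]
(270.8910891089109, 257.0) [439.3  36.6  90. ]
(260.0, 247.2) [466.9  77.6  90. ]
base c (260.7920792079208, 266.4) [429.   72.7   6. ] [431.9  72.5   6. ] [431.5  69.2   6. ]
collar/foot edge [426.7  72.1 178.6]
```

Mill foot is at (428,71) and the tumbler at about (430.5,71.5), so it is centred within a few mm and upright. I'll lower it 23 mm.

Scaled: 23 mm / 300 = 0.0767, 18 mm / 300 = 0.06.

Emit:
drive_effector(
  rows=[
    [30, [-0.0033, 0, 0.02], 0],
    [30, [-0.0033, 0, 0.04], 0],
    [30, [-0.0033, 0, 0.06], 0],
    [30, [-0.0033, 0, 0.0767], 0],
    [30, [-0.0033, 0, 0.0767], 0],
  ],
)

```text
clock: 8.57
eef_pos: [430.5, 72.0, 257.5]
ee_rot: [-1.338, -2.842, 0.001]
contact_force: [-0.2, -0.8, -1.2]
gripper_width: 45.2
grip_force: 30.0
```

Emit:
drive_effector(
  rows=[
    [30, [0, 0, 0], 0],
    [30, [0, 0, 0], 0],
    [30, [0, 0, 0], 0],
    [30, [0, 0, 0], 0],
    [30, [0, 0, 0], 0],
  ],
)

```text
clock: 9.2
eef_pos: [430.6, 72.0, 258.0]
ee_rot: [-1.338, -2.843, -0.0]
contact_force: [0.1, -0.1, -2.2]
gripper_width: 45.1
grip_force: 30.0
```

```bash
python3 - <<'E'
from cell import manip, imaging, monitor, job
import cv2
from h import *
a=imaging.capture("side")["frame"];cv2.imwrite("pics/side6.png",a)
g=cv2.cvtColor(a,6).astype(int);b=cv2.imread("pics/side5.png",0).astype(int)
for y in range(244,276,1): print(y,g[y,276:302:4],b[y-6,276:302:4])
K,P=C["side"];i=np.linalg.inv(np.vstack([P,[0,0,0,1]]))
for z in (130.6,107.6,105): q=K@(i@[428.2,70.9,z,1])[:3];print(z,q[:2]/q[2])
E
```

```text
244 [129 163 162 152 163 162 199] [140 166 181 180 182 164 184]
245 [128 163 177 175 175 166 197] [141 169 179 183 183 169 176]
246 [126 164 178 183 180 166 187] [142 171 181 187 183 165 170]
247 [133 164 181 184 184 169 182] [138 169 182 189 182 171 175]
248 [132 166 179 186 181 173 175] [139 169 182 186 184 172 173]
249 [132 165 179 184 182 172 173] [134 168 182 187 184 169 174]
250 [133 169 182 185 186 172 173] [136 168 179 186 182 168 174]
251 [131 169 183 190 189 173 168] [133 165 176 185 184 167 173]
252 [131 169 176 188 183 172 170] [132 162 174 185 184 166 174]
253 [134 164 180 184 183 171 169] [134 159 172 177 178 166 170]
254 [142 164 176 185 178 167 167] [134 162 175 182 176 163 171]
255 [151 162 172 182 180 167 170] [135 160 172 177 177 165 171]
256 [163 162 173 181 181 166 168] [131 160 17
[... 634 characters left out ...]
201 208 206 206 199 204]
267 [199 203 206 204 205 201 193] [200 207 204 208 206 200 197]
268 [201 204 210 208 206 201 193] [198 210 203 205 205 202 195]
269 [199 205 208 207 206 202 196] [199 207 207 206 207 202 197]
270 [207 204 209 209 205 201 195] [200 206 207 208 204 201 193]
271 [214 207 207 211 210 203 205] [198 203 205 209 202 201 194]
272 [214 203 205 209 208 201 205] [200 200 204 209 206 202 196]
273 [208 206 208 210 206 205 203] [201 202 209 207 204 200 196]
274 [201 204 211 207 206 205 193] [206 202 208 209 206 202 195]
275 [197 199 205 210 203 202 193] [214 205 204 207 205 199 198]
130.6 [288.29787421 249.71201484]
107.6 [288.32644958 258.60870593]
105 [288.32964512 259.60360731]
```

The foot moved down about 8.5 px in the side view, which matches the 23 mm lowering. It is about 17.6 mm above the rim and steady, so I'll hand in.

```bash
python3 -c "
from cell import manip, imaging, monitor, job
print(job.sign_off())"
```

```text
the job is handed in; nothing more can be done
None
```

The pepper mill is held upright over the tumbler, centred within a few mm with its foot about 17.6 mm above the rim by my measurement; I have handed the job in, and no verdict was returned.

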